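Lay the spice box down and press its catch home

ROBOT

A 6-joint arm with a two-finger parallel gripper is mounted at the origin on the work surface. World frame = base frame: x ahead of the robot, y to its left, z up, the work surface at z = 0. Lengths are in m, angles in degrees, forces in N, time in s.
With the tool pointing down it reaches from about 0.25 to 0.725 m from the base axis. Payload 9.7 kg.
Tool frame: the origin (TCP) lies between the finger pads; the fingertips stand 19 mm ahead of it and the grasp point (between the pads) is the TCP; x points along the fingers, y is the direction in which the jaws open and shut, and the axes are right-handed (so a half turn about x gives the same grasp; the last joint's range is limited). The gripper opens to 85 mm and grips with 20 to 120 N. Pads are 22 mm wide; open, the fingers measure 114 mm over their backs; the gripper's body (76 mm by 85 mm) begins 54 mm behind the grasp point. The pads swing forward as they close: fully open they stand 13 mm farther back than shut.
Start: joints at [-74.026, 4.979, 10.078, 95.1, 0, 90], TCP at [0.151, -0.529, 0.25] pointing down, gripper open.
Joint ranges: [-179.16, 179.16], [-48.56, 103.87], [-65.8, 70.77], [-126.05, 130.52], [-82.76, 87.17], [-180, 180]. Speed limits (degrees/s): [127.2, 127.2, 147.25, 180, 180, 180].

INTERFACE

Orientations are given as [roll, pitch, yaw] about the fixed x, y, z axes, in that order (R = Rz(yaw) Ry(pitch) Rx(roll)).
In Python, from workcell import bot gives the robot as it stands. The module is installed in compiled form; this text tells all that it offers.
- The arm moves only by the shell command python3 -m handwheel 'ROWS' [FORCE]. ROWS is JSON, a list of rows, each a list of 7 numbers: the turn, a rotation vector about the tool's x, y, z in degrees, then the shift along the tool's x, y, z in m, then the closure, from -1 (fully open) to 1 (shut), so that 0 is half open. In form: [[ax, ay, az, dx, dy, dz, fingers], ...]. A call has 1 to 20 rows; each row is the pose to reach, as a shift and turn from the pose commanded when the call began, along the tool's axes at that moment; what a row does not reach only later rows make up. A row lasts 1/8 s, in which the tool goes at most 62.5 mm and 10.7 degrees, less where a joint would pass 70% of its speed; a pose out of reach is approached as far as the arm can. A call with a gripper value outside its range is refused whole. The fingers move at their own pace and stop on an object; FORCE is the grip in N (left out, the last holds). Time passes only in rows, so rows that repeat a pose let the fingers close. It gives the time, the measured TCP pose, the force and the opening at its end, in the units of the state.
- bot.get_obs(): the state, without advancing time (a new reading comes with each control period).
- bot.camera(name): name is "side" or "top"; returns a dict with "frame" (480x640x3 uint8, red, green, blue), "fx", "fy", "cx", "cy" (pixels), "R" (3x3) and "t" (3): a world point X has camera coordinates R X + t. Camera axes: x right, y down, z forward; pixel columns grow to the right and rows downward; lengths in m; the calibration is good to about 2 mm. A picture is of the moment at which its call begins. There is no depth.
- bot.job_done(): hands the job in, once; it reports no verdict.
Trained networks look in a picture, given as the dict that the camera call returned (one of the last four; its "shot" number tells which), for a name from the list of things; names that differ only in an ending like _2 or _b are one class to them, and where a whole thing is asked for, a point or a joint stands for the part that bears it (a point fixed in the world has none). Each returns a list of dicts, best first, with "conf" (0 to 1); they miss things now and then, are a little off and sometimes report something else, mostly with a low value. They report only what shows in the picture. A call takes as long as a camera call. They do not tell look-alikes from the thing itself.
- bot.look_for(name, picture): "bbox" ([left, top, width, height] as shares, 0 to 1, of the picture: columns of its width, rows of its height, round what is visible of it).
- bot.tip_of(name, picture): "centre" ([column, row] as shares, 0 to 1, of the picture: columns of its width, rows of its height: a listed point, or the origin of a listed thing).
The state is a dict: "time": time; "q": joint angles; "qd": joint speeds; "joint_efforts": joint torques, N m; "ee_pos": TCP position; "tcp_rot": TCP orientation; "wrist_force": force on the tool from outside, world axes, zero at the start; "torque": the same for the moment, N m; "opening": finger opening in m.
Only numpy, scipy, OpenCV 4.12 (cv2) and the standard library are available. Lean on these libraries where they do the work, as an engineer would, in place of code of your own. Each camera call takes 0.05 s, during which the arm holds its last target.

TASK

The spice box has been left standing on end with its catch popped out. Without picking anything up, push the box over on the spot, so that it falls flat on its back with the lid and the black catch facing up; only then press the catch fully home with a fingertip. Do not shove the box along the table, leave the glasses, sugar dome, teapot and spoon as they are, and end clear of everything.

Things in the scene. Friction and masses are not known exactly. Their poses are not given: they have to be found in the camera images.
- spice_box: Closed plastic spice box, orange with a white lid, loose, 0.17-0.35 kg, at first standing on its foot end. Origin: centre of the foot end. Axes: z along its 120 mm length (up at first), y along its 80 mm width, x along its 45 mm depth, out of the lid (lid at x = +22.5 mm). Lid first faces within 1 rad of world +x. Pushed on the lid near the top, it turns about its lower back edge and past 20 degrees falls by itself.
- box_middle (a point): The middle of the spice box's solid, 60 mm along z from its origin; 60 mm above the table while it stands, 22.5 mm when it lies on its back. Axes as the box's.
- box_heel (a point): The middle of the box's lower back edge, about which it tips (x = -22.5 mm, z = 0 in the box's frame).
- catch_top (a point): Centre of the outer face of the round black catch button, 26 mm in diameter, on the white lid, on its centre line, 30 mm from the foot end. Popped out it stands 8 mm proud of the lid, pressed home 2 mm. It moves with the button. A flat yellow panel marks the lid towards the far end.
- catch (a joint): Travel of the catch button into the lid, m: 0 popped out (at the start), 0.006 fully home at a hard stop. It slides straight into the lid, resists with about 3 N of friction and has no spring: it stays where it is left.
- glasses: Bystander: two nested amber drinking glasses standing upright, 68 mm in diameter, 98 mm tall together, one loose piece. Origin: centre of the underside. Beside the box, 145 to 175 mm from it along its width.
- sugar_dome: Bystander: white ceramic sugar dome with a small knob, 92 mm in diameter, 92 mm tall, loose. Origin: centre of the underside. Beside the box, 145 to 175 mm from it along its width, on the other side than the glasses.
- teapot: Bystander: empty glass teapot with a steel lid, 124 mm in diameter, 117 mm tall, spout to its own +x (reaching 106 mm from the axis), handle to -x (100 mm). Origin: centre of the underside.
- spoon: Bystander: small wooden spoon lying flat, 150 mm long along its own x. Origin: about its middle, on its underside.
There are look-alikes about, which are no part of the job. Leave any purple look-alike of the spice_box alone.

How it is judged:
By the outcome, as a careful person would: the job done as asked, in the order asked, and still so for the second after the job is handed in, with the robot touching nothing.
It also fails if it takes over 42 s, if anything falls off the work surface, if the arm or the gripper's body presses on something with over 40 N, if the wrist force passes 120 N, or if a joint passes its speed limit or range.

## Working session

There is one attempt and no reset: what is moved stays moved. The work goes in short steps, Python scripts to look and compute and a shell command to move; the robot and the scene stay as the last step left them, time stands still between calls to the robot, and variables do not carry over. Pictures are saved under pics/ and viewed, and the job is handed in when it is done.

```bash
mkdir -p pics
cat > h.py <<'E'
import numpy as np, cv2
from workcell import bot
def shot(n):
    out={}
    for c in ("side","top"):
        p=bot.camera(c); out[c]=p
        cv2.imwrite(f"pics/{n}_{c}.png",p["frame"][:,:,::-1])
    return out
def proj(p,X):
    c=p["R"]@np.array(X)+p["t"]; return np.array([p["fx"]*c[0]/c[2]+p["cx"],p["fy"]*c[1]/c[2]+p["cy"]])
def ray(p,u,v):
    R=np.array(p["R"]);o=-R.T@p["t"];d=R.T@np.array([(u-p["cx"])/p["fx"],(v-p["cy"])/p["fy"],1]);return o,d/np.linalg.norm(d)
def onz(p,u,v,z):
    o,d=ray(p,u,v);return o+d*(z-o[2])/d[2]
def tri(a,b):
    (o1,d1),(o2,d2)=a,b
    s=np.linalg.lstsq(np.stack([d1,-d2],1),o2-o1,rcond=None)[0]
    x,y=o1+s[0]*d1,o2+s[1]*d2;return (x+y)/2,np.linalg.norm(x-y)
E
python3 - <<'E'
from h import *
np.set_printoptions(precision=4,suppress=True)
o=bot.get_obs(); print(o["time"],o["ee_pos"],o["tcp_rot"],o["wrist_force"],o["opening"])
P=shot("a")
for c in P:
    p=P[c];print(c,p["fx"],p["cx"],-p["R"].T@p["t"],p["R"])
    for n in ("spice_box","box_middle","box_heel","catch_top","glasses","sugar_dome","teapot","spoon"):
        print(n,[(np.round(np.array(d["centre"])*[640,480],1),round(d["conf"],2)) for d in bot.tip_of(n,p)][:4])
E
```

```text
0.0 [ 0.1513 -0.5286  0.2496] [-89.7729  89.9232 106.2039] [ 1.0618 -0.7026 -0.191 ] 0.0852890915217199
side 549.1936557271553 315.9580887376145 [0.4992 1.2979 1.2126] [[-0.9989 -0.0457  0.0052]
 [-0.0341  0.6591 -0.7513]
 [ 0.0309 -0.7507 -0.6599]]
spice_box [(array([256.9, 270.2]), 0.97), (array([305. , 261.5]), 0.81), (array([279.6, 291.7]), 0.59)]
box_middle [(array([255.8, 249.7]), 0.73), (array([303.7, 247.5]), 0.63), (array([279.5, 273.8]), 0.6)]
box_heel [(array([309.6, 260. ]), 0.75), (array([265.9, 266.7]), 0.66), (array([269.2, 293.5]), 0.57)]
catch_top [(array([297.1, 257.4]), 0.43)]
glasses [(array([272.6, 233.4]), 0.94)]
sugar_dome [(array([325.5, 295.4]), 0.85), (array([348.4, 387.8]), 0.17)]
teapot [(array([346.2, 384.6]), 0.7)]
spoon [(array([364.6, 170. ]), 0.51)]
top 579.6488436905443 323.97232602503817 [ 0.4449 -0.0088  1.72  ] [[ 0.0227 -0.9996 -0.0156]
 [-0.998  -0.0217 -0.0602]
 [ 0.0598  0.017  -0.9981]]
spice_box [(array([306.1, 192.2]), 0.94), (array([314.1, 237.9]), 0.93), (array([271.5, 214.2]), 0.82)]
box_middle [(array([313. , 238.3]), 0.8), (array([306.1, 185.8]), 0.69), (array([274.5, 213.1]), 0.55)]
box_heel [(array([322. , 245.7]), 0.83), (array([268.5, 207.4]), 0.82), (array([309.1, 194.9]), 0.68)]
catch_top [(array([278.2, 223. ]), 0.4), (array([316.9, 241. ]), 0.25)]
glasses [(array([362.1, 197.3]), 0.7)]
sugar_dome [(array([271.3, 265.7]), 0.72)]
teapot [(array([164.9, 282.8]), 0.79)]
spoon [(array([491.4, 312.1]), 0.75)]
```

View pics/a_side.png

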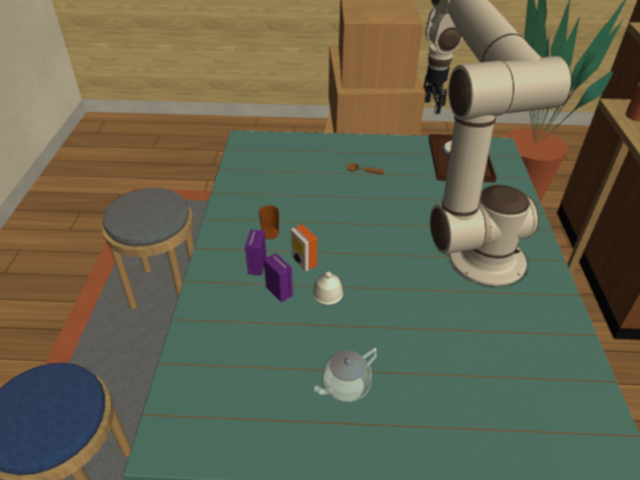

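View pics/a_top.png

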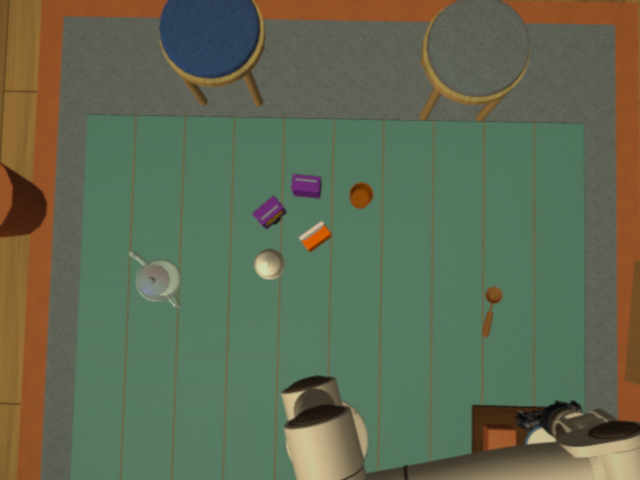

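Run:
```python
import cv2
a=cv2.imread('pics/a_side.png')[190:340,190:390];cv2.imwrite('pics/a_side_z.png',cv2.resize(a,None,fx=4,fy=4,interpolation=2))
a=cv2.imread('pics/a_top.png')[150:300,220:420];cv2.imwrite('pics/a_top_z.png',cv2.resize(a,None,fx=4,fy=4,interpolation=2))
```

```text
(no output)
```

View pics/a_side_z.png

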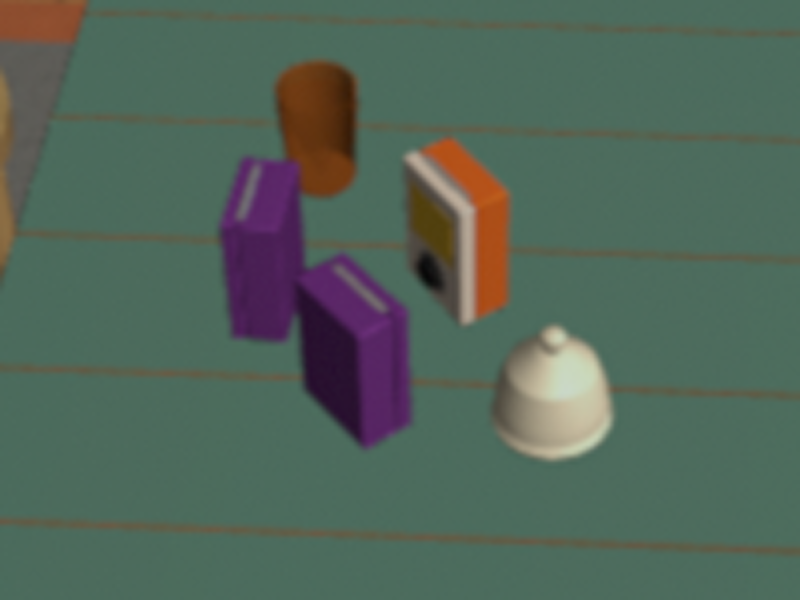

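View pics/a_top_z.png

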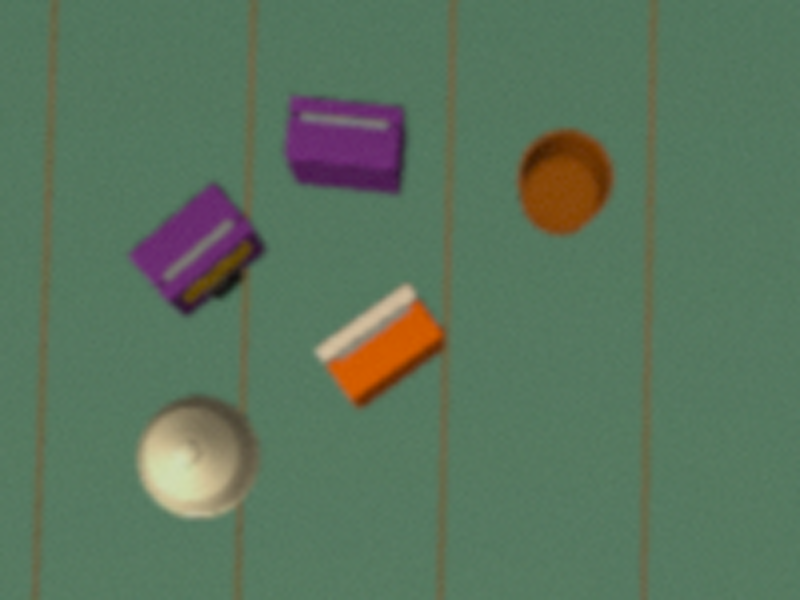

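The top view shows the orange box at about (315,237) with its white lid facing up-left. There is one purple look-alike in front of the lid at (270,212), another at (306,186), the dome at (268,265) and the glasses at (361,195). Next I fit the box pose from its corners.

```bash
cat > fit.py <<'E'
from h import *
from scipy.optimize import least_squares
import pickle
np.set_printoptions(precision=4,suppress=True)
P={c:bot.camera(c) for c in("side","top")}
def corner(s,b): # lid/back(+/-x), y sign, z
    x,y,t=s; lx,ly,z=b
    return [x+np.cos(t)*lx-np.sin(t)*ly, y+np.sin(t)*lx+np.cos(t)*ly, z]
D,W=.0225,.04
# lid normal in +x,+y ; box +y dir to image left in top
top=[((D,W,.12),(299.5,238)),((D,-W,.12),(322.5,221.75)),((-D,-W,.12),(331.25,233.5)),((-D,W,.12),(310.5,251.25))]
side=[((D,-W,.12),(292,228.75)),((D,W,.12),(308,242)),((D,W,0),(306.25,270.75)),((-D,W,.12),(317,237.5)),((-D,W,0),(317,265)),((-D,-W,.12),(302.5,225)),((D,-W,0),(292.5,254.5))]
def res(s):
    return np.concatenate([proj(P["top"],corner(s,b))-uv for b,uv in top]+[proj(P["side"],corner(s,b))-uv for b,uv in side])
r=least_squares(res,[.47,.0,.6]);print(r.x,np.degrees(r.x[2]),res(r.x).reshape(-1,2))
# purple boxes tops etc by top view at heights
s=r.x;n=np.array([np.cos(s[2]),np.sin(s[2])]);y=np.array([-n[1],n[0]])
for nm,u,v,z in [("glass rim",361,195,.098),("dome",268,265,.05),("dome knob",267.5,263,.092),("purpleA c",*(220+197/4,150+250/4),.12),("purpleA TL",220+213/4,150+184/4,.12),("A L",220+130/4,150+255/4,.12),("A B",220+187/4,150+312/4,.12),("A R",220+262/4,150+245/4,.12),("A catch",220+225/4,150+288/4,.03),
 ("B TL",220+292/4,150+97/4,.12),("B TR",220+404/4,150+107/4,.12),("B BL",220+287/4,150+180/4,.06),("B BR",220+402/4,150+190/4,.06)]:
    X=onz(P["top"],u,v,z);d=X[:2]-s[:2];print(nm,X,"box frame",d@n,d@y)
E
python3 fit.py
```

```text
[0.5845 0.0424 0.6737] 38.60251395917604 [[-0.257  -0.0441]
 [-0.2956 -1.2404]
 [ 0.7945 -0.1516]
 [-1.4419 -0.4118]
 [-0.6134 -0.7398]
 [-1.5248  0.2334]
 [ 0.4647  0.0994]
 [ 1.6964 -1.1047]
 [ 1.374  -0.052 ]
 [ 0.9368 -2.4942]
 [-0.2014  1.978 ]]
glass rim [ 0.704 -0.082  0.098] box frame 0.015811183735262177 -0.17180203371779612
dome [0.5027 0.1802 0.05  ] box frame 0.02202767357070111 0.15873177415969247
dome knob [0.5068 0.177  0.092 ] box frame 0.023280130735401458 0.1536561646760376
purpleA c [0.6463 0.173  0.12  ] box frame 0.12978083426172854 0.06343984518106907
purpleA TL [0.6928 0.1631 0.12  ] box frame 0.159935326324317 0.02676765030734088
A L [0.6419 0.2196 0.12  ] box frame 0.1553446116169605 0.10261238629694258
A B [0.6029 0.1787 0.12  ] box frame 0.0994184158632559 0.0950025909347325
A R [0.6508 0.1279 0.12  ] box frame 0.10507926406183384 0.02539799304296339
A catch [0.6301 0.1619 0.03  ] box frame 0.11011973681696446 0.0648891996450049
B TL [0.755  0.1097 0.12  ] box frame 0.1752213083940302 -0.053857550505329824
B TR [0.7495 0.0314 0.12  ] box frame 0.12207412055774242 -0.11161104524266713
B BL [0.7061 0.1162 0.06  ] box frame 0.14100853192731755 -0.018239638941664263
B BR [0.7005 0.0329 0.06  ] box frame 0.08471709021874815 -0.07979007743711548
```

```bash
cat > go.py <<'E'
from h import *
from scipy.spatial.transform import Rotation as Ro
np.set_printoptions(precision=4,suppress=True)
s=np.array([.5845,.0424,np.radians(38.6)])
n=np.array([np.cos(s[2]),np.sin(s[2]),0]);y=np.array([-n[1],n[0],0])
def B(x,yy,z): return np.r_[s[:2],0]+x*n+yy*y+np.array([0,0,z])
def cur():
    o=bot.get_obs();R=Ro.from_euler("xyz",o["tcp_rot"],degrees=True).as_matrix();return o,np.array(o["ee_pos"]),R
def want(sg=1): return np.stack([[0,0,-1],sg*y,np.cross([0,0,-1],sg*y)],1)
def delta(tgt,W=None):
    o,p,R=cur(); 
    print("shift",R.T@(tgt-p),end=" ")
    if W is not None: print("turn",Ro.from_matrix(R.T@W).as_rotvec(degrees=True))
    else: print()
E
python3 - <<'E'
from go import *
o,p,R=cur();print(R);print(B(.06,0,.25))
for sg in(1,-1):delta(B(.062,0,.25),want(sg))
E
```

```text
[[-0.      0.2752 -0.9614]
 [-0.     -0.9614 -0.2752]
 [-1.      0.      0.    ]]
[0.6314 0.0798 0.25  ]
shift [ 0.0003 -0.4538 -0.6308] turn [157.3742  -0.0025  -0.0024]
shift [ 0.0003 -0.4538 -0.6308] turn [-22.6258   0.0017  -0.0018]
```

```bash
python3 -m handwheel '[[-2,0,0,0,-0.03,-0.042,1],[-4,0,0,0,-0.06,-0.084,1],[-6,0,0,0,-0.09,-0.126,1],[-8,0,0,0,-0.12,-0.168,1],[-10,0,0,0,-0.15,-0.21,1],[-12,0,0,0,-0.18,-0.252,1],[-14,0,0,0,-0.21,-0.294,1],[-16,0,0,0,-0.24,-0.336,1],[-18,0,0,0,-0.27,-0.378,1],[-19,0,0,0,-0.3,-0.42,1],[-20,0,0,0,-0.33,-0.462,1],[-21,0,0,0,-0.36,-0.504,1],[-22,0,0,0,-0.39,-0.546,1],[-22.6,0,0,0,-0.42,-0.588,1],[-22.6,0,0,0,-0.454,-0.631,1],[-22.6,0,0,0,-0.454,-0.631,1],[-22.6,0,0,0,-0.454,-0.631,1]]'
python3 - <<'E'
from go import *
delta(B(.062,0,.122),want(-1))
o,p,R=cur();print(p,o["opening"],R)
P=shot("b")
E
```

```text
time: 3.12
ee_pos: [0.6329, 0.0813, 0.25]
tcp_rot: [-13.6, 90.0, -155.0]
wrist_force: [-0.3, -1.3, 0.7]
opening: 0.0001
shift [ 0.128   0.0002 -0.    ] turn [-0.0006  0.0424  0.0102]
[0.6329 0.0813 0.25  ] 8.032957338923385e-05 [[-0.0007  0.6239 -0.7815]
 [-0.0003 -0.7815 -0.6239]
 [-1.     -0.0002  0.0007]]
```

View pics/b_side.png

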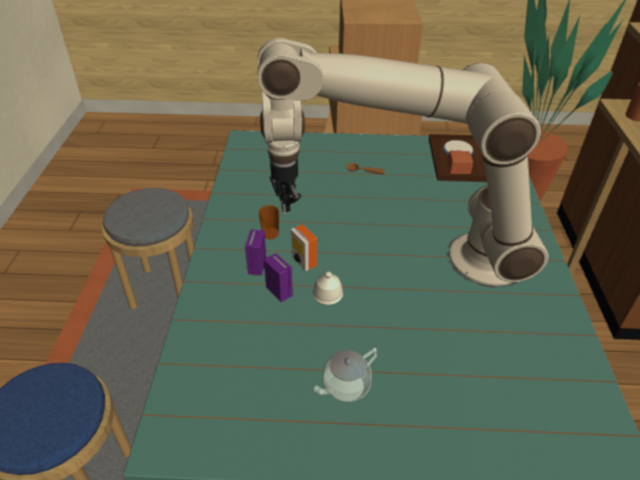

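The gripper hovers in front of the lid, with its tip at about (287,208). Tool +z points along the push direction. I descend and check the fit.

```bash
python3 -m handwheel '[[0,0,0,0.03,0,0,1],[0,0,0,0.06,0,0,1],[0,0,0,0.09,0,0,1],[0,0,0,0.115,0,0,1],[0,0,0,0.128,0,0,1],[0,0,0,0.128,0,0,1]]'
python3 - <<'E'
from go import *
P=shot("c")
for c in P:
    u=proj(P[c],B(.062,0,.103));print(c,u)
a=P["side"]["frame"][160:310,190:390,::-1];b=P["top"]["frame"][150:300,220:420,::-1]
cv2.imwrite('pics/c_z.png',cv2.resize(np.hstack([a,b]),None,fx=2,fy=2,interpolation=2))
E
```

```text
time: 3.98
ee_pos: [0.6326, 0.0807, 0.1223]
tcp_rot: [-31.4, 90.0, -172.9]
wrist_force: [0.8, 0.3, 0.7]
opening: 0.0002
side [288.0844 244.3152]
top [302.469 218.686]
```

View pics/c_z.png

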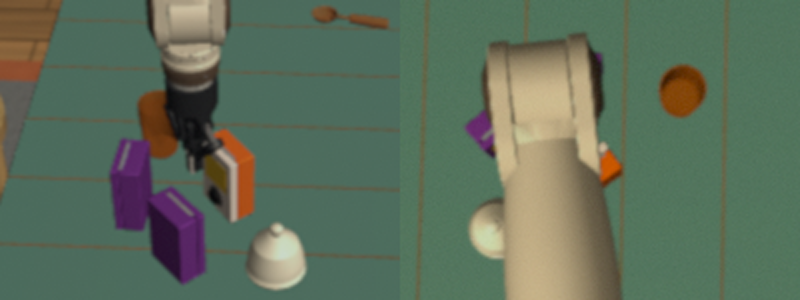

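Side crop: the shut fingertips sit just in front of the upper lid, clear of both purple boxes. I push along tool +z.

```bash
python3 -m handwheel '[[0,0,0,0,0,0.01,1],[0,0,0,0,0,0.02,1],[0,0,0,0,0,0.027,1],[0,0,0,0,0,0.034,1],[0,0,0,0,0,0.041,1],[0,0,0,0,0,0.048,1]]'
python3 - <<'E'
from go import *
P=shot("d")
a=P["side"]["frame"][160:310,190:390,::-1];b=P["top"]["frame"][150:300,220:420,::-1]
cv2.imwrite('pics/d_z.png',cv2.resize(np.hstack([a,b]),None,fx=2,fy=2,interpolation=2))
E
```

```text
time: 4.82
ee_pos: [0.5952, 0.0511, 0.1223]
tcp_rot: [121.1, 90.0, -20.3]
wrist_force: [-0.3, 0.5, 0.5]
opening: 0.0001
```

View pics/d_z.png

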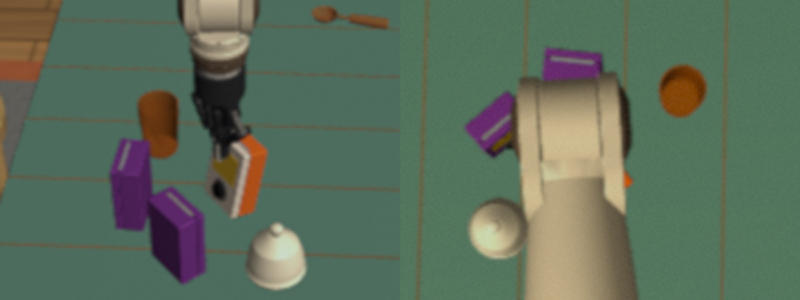

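It is tipping about its heel, with the foot staying at the same place. I continue.

```bash
python3 -m handwheel '[[0,0,0,0,0,0.007,1],[0,0,0,0,0,0.014,1],[0,0,0,0,0,0.02,1],[0,0,0,0,0,0.025,1],[0,0,0,0,0,0.025,1],[0,0,0,0,0,0.025,1],[0,0,0,0,0,0.025,1]]'
python3 - <<'E'
from go import *
P=shot("e")
a=P["side"]["frame"][160:310,190:390,::-1];b=P["top"]["frame"][150:300,220:420,::-1]
cv2.imwrite('pics/e_z.png',cv2.resize(np.hstack([a,b]),None,fx=2,fy=2,interpolation=2))
E
```

```text
time: 5.8
ee_pos: [0.5761, 0.036, 0.1222]
tcp_rot: [-87.8, 90.0, 130.8]
wrist_force: [0.0, -0.8, 0.6]
opening: -0.0004
```

View pics/e_z.png

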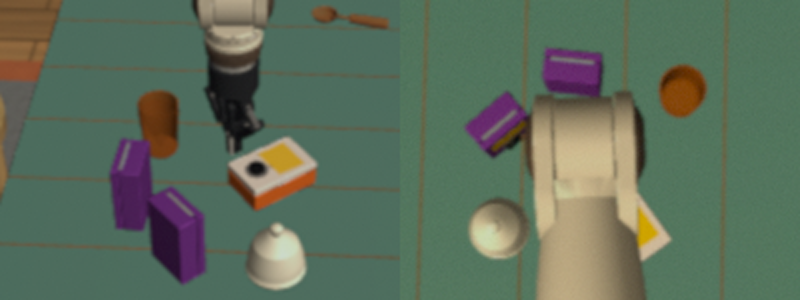

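The box is flat on its back with the lid and catch up; the catch is at about (318,244) in the side image. I raise the tool aside so both cameras can see it.

```bash
python3 -m handwheel '[[0,0,0,-0.04,0,0,1],[0,0,0,-0.08,0,0,1],[0,0,0,-0.12,-0.02,0,1],[0,0,0,-0.13,-0.06,0,1],[0,0,0,-0.13,-0.1,0,1],[0,0,0,-0.13,-0.14,0,1],[0,0,0,-0.13,-0.18,0,1],[0,0,0,-0.13,-0.18,0,1]]'
python3 - <<'E'
from go import *
P=shot("f")
X=B(-.0525,0,.053);R={}
for c in P:
    print(c,"expected",proj(P[c],X))
    for n in ("catch_top","box_middle","box_heel","spice_box"):
        L=[np.array(d["centre"])*[640,480] for d in bot.tip_of(n,P[c])];print(n,L,[round(d["conf"],2) for d in bot.tip_of(n,P[c])])
a=P["side"]["frame"][200:300,240:380,::-1];b=P["top"]["frame"][190:290,260:400,::-1]
cv2.imwrite('pics/f_z.png',cv2.resize(np.vstack([a,b]),None,fx=3,fy=3,interpolation=2))
E
```

```text
time: 6.9
ee_pos: [0.4626, 0.1782, 0.2527]
tcp_rot: [-172.8, 90.0, 45.9]
wrist_force: [0.4, -0.7, -0.3]
opening: -0.0001
side expected [318.702  241.8295]
catch_top [array([317.312, 238.992])] [0.56]
box_middle [array([279.424, 274.32 ]), array([255.424, 250.896]), array([323.776, 245.088])] [0.91, 0.72, 0.62]
box_heel [array([308.8 , 258.48]), array([271.488, 297.504]), array([264.192, 268.416])] [0.83, 0.8, 0.66]
spice_box [array([280.  , 293.28]), array([314.304, 253.296]), array([318.528, 243.504])] [0.82, 0.81, 0.73]
top expected [327.3792 252.1194]
catch_top [array([324.416, 252.384]), array([276.672, 222.48 ])] [0.53, 0.52]
box_middle [array([336.192, 264.48 ]), array([269.888, 212.016]), array([305.088, 188.112])] [0.79, 0.74, 0.63]
box_heel [array([309.12 , 196.992])] [0.86]
spice_box [array([303.488, 190.608]), array([270.4, 213.6]), array([319.104, 245.712])] [0.91, 0.9, 0.76]
```

View pics/f_z.png

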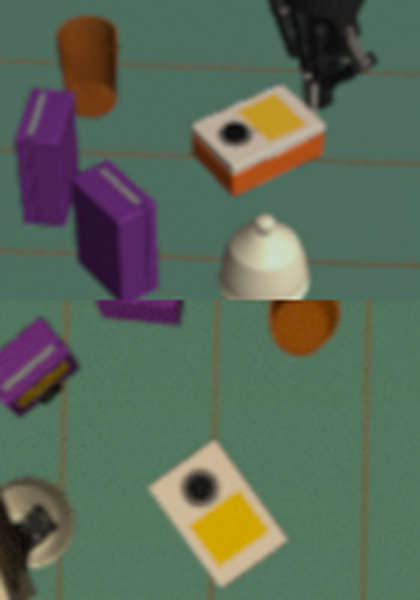

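The catch matches the prediction to within 0.5 px in the top view (327,252), so the box tipped on the spot. I move above it.

Run:
```python
from go import *
print(B(-.0525,0,.053));delta(B(-.0525,0,.053+.019),want(-1))
```

```text
[0.5435 0.0096 0.053 ]
shift [0.1803 0.1802 0.0418] turn [-0.0234 -0.0006  0.0007]
```

```bash
python3 -m handwheel '[[0,0,0,0,0.04,0.01,1],[0,0,0,0,0.08,0.02,1],[0,0,0,0,0.12,0.03,1],[0,0,0,0.02,0.16,0.04,1],[0,0,0,0.05,0.18,0.042,1],[0,0,0,0.09,0.18,0.042,1],[0,0,0,0.13,0.18,0.042,1],[0,0,0,0.155,0.18,0.042,1],[0,0,0,0.168,0.18,0.042,1],[0,0,0,0.168,0.18,0.042,1]]'
python3 - <<'E'
from go import *
delta(B(-.0525,0,.053+.019),want(-1))
P=shot("g")
a=P["side"]["frame"][180:280,260:380,::-1]
cv2.imwrite('pics/g_z.png',cv2.resize(a,None,fx=5,fy=5,interpolation=2))
E
```

```text
time: 9.05
ee_pos: [0.5429, 0.0097, 0.084]
tcp_rot: [-37.1, 89.9, -178.5]
wrist_force: [-0.5, -0.5, 0.2]
opening: 0.0001
shift [ 0.012   0.0004 -0.0004] turn [-0.0189  0.0433  0.0328]
```

View pics/g_z.png

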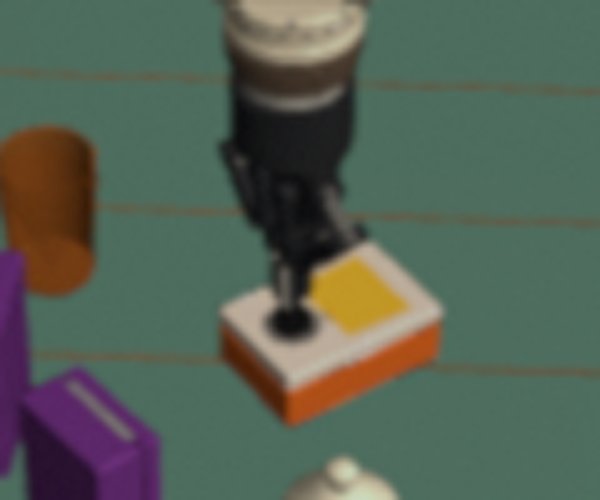

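The fingertips are directly over the button (crop (290,310)). I press in small steps and watch the force.

```bash
python3 -m handwheel '[[0,0,0,0.006,0,0,1],[0,0,0,0.01,0,0,1],[0,0,0,0.012,0,0,1],[0,0,0,0.014,0,0,1],[0,0,0,0.015,0,0,1],[0,0,0,0.015,0,0,1]]'; python3 -m handwheel '[[0,0,0,0.001,0,0,1],[0,0,0,0.002,0,0,1],[0,0,0,0.002,0,0,1]]'
```

```text
time: 9.9
ee_pos: [0.5431, 0.0097, 0.0693]
tcp_rot: [-96.3, 90.0, 122.2]
wrist_force: [-0.5, -0.6, 1.6]
opening: -0.0001
time: 10.28
ee_pos: [0.5431, 0.0096, 0.0672]
tcp_rot: [-45.0, 90.0, 173.6]
wrist_force: [-1.5, -0.1, 2.1]
opening: -0.0001
```

```bash
python3 -m handwheel '[[0,0,0,0.0005,0,0,1],[0,0,0,0.001,0,0,1],[0,0,0,0.001,0,0,1]]'; python3 -m handwheel '[[0,0,0,0.0005,0,0,1],[0,0,0,0.001,0,0,1],[0,0,0,0.001,0,0,1]]'
```

```text
time: 10.65
ee_pos: [0.5431, 0.0097, 0.0662]
tcp_rot: [-18.3, 90.0, -159.8]
wrist_force: [-2.4, -0.5, 2.9]
opening: 0.0002
time: 11.02
ee_pos: [0.5432, 0.0096, 0.066]
tcp_rot: [140.4, 90.0, -1.0]
wrist_force: [-4.7, -0.5, 9.0]
opening: 0.0001
```

The hard stop begins exactly at the predicted height (TCP 0.066). I give it a bit more to be sure.

```bash
python3 -m handwheel '[[0,0,0,0.0005,0,0,1],[0,0,0,0.001,0,0,1],[0,0,0,0.001,0,0,1]]'
```

```text
time: 11.4
ee_pos: [0.5432, 0.0096, 0.0659]
tcp_rot: [140.6, 89.9, -0.8]
wrist_force: [-7.2, -0.1, 14.4]
opening: 0.0001
```

```bash
python3 -m handwheel '[[0,0,0,-0.003,0,0,1],[0,0,0,-0.02,0,0,1],[0,0,0,-0.06,0,0,1],[0,0,0,-0.1,0,0,1],[0,0,0,-0.14,0,0,1],[0,0,0,-0.18,0,0,1],[0,0,0,-0.2,-0.04,0,1],[0,0,0,-0.2,-0.08,0,1],[0,0,0,-0.2,-0.12,0,1],[0,0,0,-0.2,-0.16,0,1],[0,0,0,-0.2,-0.2,0,1],[0,0,0,-0.2,-0.2,0,1]]'
python3 - <<'E'
from go import *
P=shot("h")
X=B(-.0525,0,.047)
for c in P: print(c,"expected",proj(P[c],X),[np.array(d["centre"])*[640,480] for d in bot.tip_of("catch_top",P[c])])
a=P["side"]["frame"][200:300,240:380,::-1];b=P["top"]["frame"][190:290,260:400,::-1]
cv2.imwrite('pics/h_z.png',cv2.resize(np.vstack([a,b]),None,fx=3,fy=3,interpolation=2))
E
```

```text
time: 12.9
ee_pos: [0.4173, 0.1675, 0.2655]
tcp_rot: [172.6, 89.9, 31.3]
wrist_force: [-0.2, -0.6, -0.0]
opening: -0.0001
side expected [318.686  243.2394] [array([316.608, 245.28 ])]
top expected [327.3995 252.2424] [array([277.376, 223.008]), array([325.376, 253.392])]
```

View pics/h_z.png

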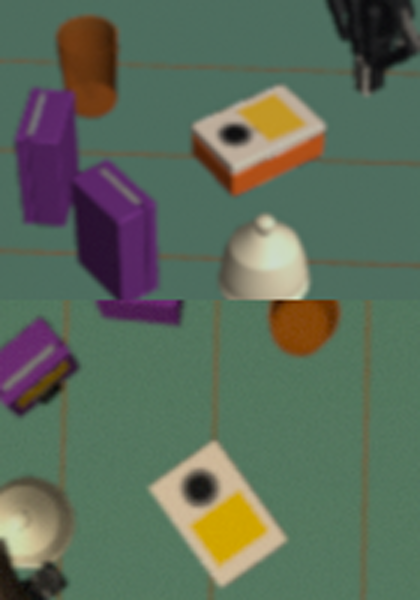

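View pics/h_top.png

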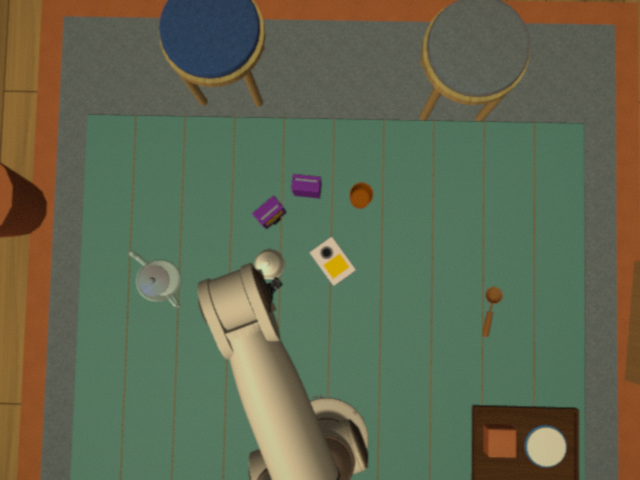

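The box lies flat at (333,261) and did not move during the press. The button is now flatter against the lid, every other object is where it was, and the tool is clear at z = 0.27. I hand the job in.

```bash
python3 -c "
from workcell import bot
print(bot.job_done())"
```

```text
the job is handed in; nothing more can be done
None
```

The spice box is flat on its back with the lid up and its catch pressed home. I handed the job in at about 13 s.

- **Tipping:** I pushed the lid near the top with the shut fingertips, and the box turned over its heel. Afterwards the catch was within 0.5 px (about 1–2 mm) of where a tip on the spot would put it in the top view.
- **Pressing the catch:** I pressed the button down onto its hard stop. The fingertips stopped with the TCP at 0.066 m, the height expected for fully home, and I held 14 N there against the roughly 3 N of friction. There was a sideways force of about 7 N during the press, but the pictures showed no movement of the box.
- **Last checks:** The final pictures show the button flat against the lid. The glasses, sugar dome, teapot, spoon and both purple look-alikes look unmoved. The tool ended high and clear with about zero wrist force.
- **One disagreement:** The side view put the catch about 2 px off the prediction before the press, and the networks were off by up to about 2 px after it. Both are within the calibration and detection error.

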